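# Lock the kit rack and press its label holder home

## Robot

A 6-joint arm with a two-finger parallel gripper is mounted at the origin on the work surface; the furniture and walls round the work are solid. World frame = base frame: x ahead of the robot, y to its left, z up, the work surface at z = 0. Lengths are in m, angles in rad, forces in N, time in s.
With the tool pointing down it reaches from about 0.35 to 0.725 m from the base axis. Payload 6 kg.
Tool frame: the origin (TCP) lies at the centre of the arm's flange, where the gripper is bolted on; the fingertips stand 173 mm ahead of it and the grasp point (between the pads) lies 155 mm ahead of it; z points along the fingers, x is the direction in which the jaws open and shut, and the axes are right-handed (so a half turn about z gives the same grasp; the last joint's range is limited). The gripper opens to 85 mm and grips with 20 to 120 N. Pads are 22 mm wide; open, the fingers measure 114 mm over their backs; the gripper's body (76 mm by 85 mm) begins 54 mm behind the grasp point. The pads swing forward as they close: fully open they stand 13 mm farther back than shut.
Start: joints at [1.672, 0.04, 0.085, 0, -1.615, -0.334], TCP at [0.138, 0.584, 0.405] pointing down, gripper open.
Joint ranges: [-2.56, 2.56], [-1.29, 2.01], [-1.08, 1.49], [-3.29, 1.98], [-2.81, -0.18], [-2.99, 2.99]. Speed limits (rad/s): [2.57, 2.57, 3.01, 3.14, 3.14, 3.14].

## Interface

Orientations are given as a rotation vector (axis times angle).
In Python, from station import ctrl, imaging, ticket, spotter gives the robot as it stands.
- The arm moves only by the tool step_arm, never from a script. Its argument "plan" is a list that holds one entry, the list of rows, each a list of 5 numbers: the shift along the tool's x, y, z in cm, then the turn about the tool's z in rad, then the finger opening in cm, from 0 to 8.54. A call has 1 to 8 rows; each row is the pose to reach, as a shift and turn from the pose commanded when the call began, along the tool's axes at that moment; what a row does not reach only later rows make up. A row lasts 1/8 s, in which the tool goes at most 62.5 mm and 10.7 degrees, less where a joint would pass 70% of its speed; a pose out of reach is approached as far as the arm can. A call with a gripper value outside its range is refused whole. The fingers move at their own pace and stop on an object; "force" is the grip in N (left out, the last holds). Time passes only in rows, so rows that repeat a pose let the fingers close. It gives the time, the measured TCP pose, the force and the opening at its end, in the units of the state.
- ctrl.sense(): the state, without advancing time (a new reading comes with each control period).
- imaging.capture(name): name is "scene" or "top"; returns a dict with "frame" (480x640x3 uint8, red, green, blue), "range_z" (480x640 float32, m along the optical axis (not along the pixel's ray), 0 where there is no reading), "fx", "fy", "cx", "cy" (pixels), "cam_to_world" (4x4, takes a point from camera to world coordinates). Camera axes: x right, y down, z forward; pixel columns grow to the right and rows downward; lengths in m; the calibration is good to about 2 mm. A picture is of the moment at which its call begins.
- ticket.close_job(): hands the job in, once; it reports no verdict.
Trained networks look in the newest picture that a camera, given by its name, has taken for a name from the list of things; names that differ only in an ending like _2 or _b are one class to them, and where a whole thing is asked for, a point or a joint stands for the part that bears it (a point fixed in the world has none). Each returns a list of dicts, best first, with "p" (0 to 1); they miss things now and then, are a little off and sometimes report something else, mostly with a low value. They report only what shows in the picture. A call takes as long as a camera call. They do not tell look-alikes from the thing itself.
- spotter.look_for(camera, thing): "centre" ([column, row] in pixels, amid what is visible of it).
- spotter.masks_of(camera, thing): "mask" (480x640 bool, what is visible of it) and "centre" ([column, row] in pixels, amid what is visible of it).
- spotter.landmark_of(camera, thing): "centre" ([column, row] in pixels: a listed point, or the origin of a listed thing).
The state is a dict: "time": time; "joint_pos": joint angles; "joint_velocities": joint speeds; "joint_torque": joint torques, N m; "tcp_pos": TCP position; "ee_rot": TCP orientation; "wrist_force": force on the tool from outside, world axes, zero at the start; "wrist_torque": the same for the moment, N m; "finger_gap": finger opening in m.
Only numpy, scipy, OpenCV 4.12 (cv2) and the standard library are available. Lean on these libraries where they do the work, as an engineer would, in place of code of your own. Each camera call takes 0.05 s, during which the arm holds its last target. There are 200 camera calls.

## Task

Close up the kit rack: first swing its yellow keeper bar shut across the tray until it clicks into its detent. Then take the grey label holder out of its wooden stand and push it down behind the green lip on the front of the rack, about in the middle and with its card facing away from the tray, until its shoulders sit fully down on the lip; a spring under it pushes back, so finish while still holding it pressed home - do not let go. Leave the tray, tape measure, pipe piece and white bottle where they are.

Things in the scene. Friction and masses are not known exactly. Their poses are not given: they have to be found in the camera images.
- rack: Kit rack, fixed: blue deck 156 (x) x 210 (y) x 12 mm, white tray in its pocket. Origin: centre of its underside, on the table; x points from the label lip at the front to the back, z up. Front edge (-x): a grey wall (8 mm) and before it an green lip (7 mm), both 122 mm long (y), tops 45 mm above the table, with the label channel between. End stop at the -y end is 64 mm high.
- lip_mouth (a point): Middle of the label channel's mouth, level with the tops of lip and wall, 63 mm before the rack's origin; axes as the rack's. The channel is upright, open at the top, 10 mm wide (x), 110 mm long (y). An orange spring pad in it, top 14 mm below the mouth, yields straight down: 3 N at first touch, 7 N when pushed down 8 mm (holder home).
- keeper (a joint): Angle (rad) of the yellow keeper bar about its upright hinge: 0 shut (along the rack's y, across the tray, at its stop), growing as it swings to the front over the label channel, up to 1.45. Starts open at 0.8 to 1.25 and stays where left (friction 0.03 N m). A sprung ball resists with about 4 N at the bar's end from 0.08 down to 0.045 rad, then snaps it shut and keeps it there.
- keeper_hinge (a point): On the keeper bar's upright hinge axis (89 mm to the rack's +y side, 20 mm behind its origin), at the bar's underside, 48 mm above the table. Axes turn with the bar: from the hinge the bar runs 181 mm along this frame's -y; it is 18 mm wide and 10 mm thick.
- keeper_knob (a point): Grip point of the keeper bar's black knob: an upright round peg, 16 mm diameter, 40 mm tall, on the bar 145 mm from the hinge axis. The point is on the peg's axis half-way up, 78 mm above the table, 20 mm below the peg's top.
- stand: Wooden stand, 60 x 96 mm, 34 mm high, fixed to the table; origin at the centre of its underside. A slot 10 mm wide (x) and 80 mm long (y) in its top holds the label holder's tongue; its axes are the holder's at the start.
- label_holder: Grey label holder, about 80 g; z up. Origin at the tip of its tongue, centred. The tongue (5 mm thick in x, 66 mm wide in y, rounded tip) reaches 22 mm down from a thicker frame: 16 mm thick (x), 76 mm wide (y), 60 mm tall. The frame's underside forms the shoulders that come to rest on lip and wall; at the start they rest on the stand.
- label_centre (a point): Centre of the label holder's thick frame: 52 mm above the tongue's tip, 30 mm above the shoulders, 30 mm below its top edge. Same axes as the holder. Grip it here across its 16 mm thickness (x). When fully home it is 30 mm above lip_mouth.
- label_face (a point): Centre of the card face (white card with a green stripe), 8 mm from label_centre towards the holder's own -x. At the start it faces roughly towards the robot (within 25 degrees of world -x); when home it must face the rack's -x side.
- parts_tray: White plastic parts tray, 85 x 133 x 31 mm, lying in the rack's pocket (its rim 43 mm above the table); origin at the centre of its underside. To be left alone.
- tape_measure: Yellow tape measure, 43 x 73 x 62 mm high; origin at the centre of its underside. It may stand either side of the stand. To be left alone.
- pipe_3: Piece of grey pipe standing upright, 47 mm diameter, 91 mm tall; origin at the centre of its underside. To be left alone.
- white_bottle: White bottle, 48 mm diameter, 118 mm tall; origin at the centre of its underside. To be left alone.
Mind the look-alikes: they are no part of the job. Of the things like the label_holder, leave any that is turquoise; of the rest the smaller one is meant.

How it is judged:
By the outcome, as a careful person would: the job done as asked, in the order asked, and still so for the second after the job is handed in, while the arm keeps its last pose, push and grip.
It also fails if it takes over 53 s, if anything falls off the work surface, if the arm or the gripper's body presses on something with over 40 N, if the wrist force passes 120 N, or if a joint passes its speed limit or range.

## Working session

There is one attempt and no reset: what is moved stays moved. The work goes in short steps, Python scripts to look and compute and a tool call to move; the robot and the scene stay as the last step left them, time stands still between calls to the robot, and variables do not carry over. Pictures are saved under pics/ and viewed, about 8 in all and at most 12, crops included, and the job is handed in when it is done.

Besides the shell and the picture viewer there is one more tool, called after ">>>" by a JSON object that holds its "op" and its "data". step_arm: Moves the arm, as the interface text tells. Its arguments: {"type":"object","properties":{"plan":{"type":"array","items":{"type":"array","items":{"type":"array","items":{"type":"number"}}}},"force":{"type":"number"}},"required":["plan"]}

```bash
ls; mkdir -p pics; cat > h.py <<'E'
from station import ctrl, imaging, ticket, spotter
import numpy as np, cv2
from scipy.spatial.transform import Rotation as R
def w(c,u,v,z=None):
    """pixel -> world by depth, or by intersection with plane z"""
    T=np.array(c["cam_to_world"]); d=np.array([(u-c["cx"])/c["fx"],(v-c["cy"])/c["fy"],1.])
    if z is None:
        p=d*c["range_z"][int(round(v)),int(round(u))]; return T[:3,:3]@p+T[:3,3]
    r=T[:3,:3]@d; return T[:3,3]+r*(z-T[2,3])/r[2]
def cloud(c,mask=None):
    v,u=np.nonzero((c["range_z"]>0)&(True if mask is None else mask)); z=c["range_z"][v,u]
    P=np.c_[(u-c["cx"])/c["fx"]*z,(v-c["cy"])/c["fy"]*z,z]; T=np.array(c["cam_to_world"])
    return P@T[:3,:3].T+T[:3,3],u,v
def save(c,n): cv2.imwrite("pics/"+n,c["frame"][...,::-1])
E
python3 - <<'E'
from h import *
s=ctrl.sense(); print(s)
for n in("scene","top"):
    c=imaging.capture(n); save(c,n+"1.png"); print(n,np.round(c["cam_to_world"],3).tolist(),c["fx"])
    for t in("rack","keeper_knob","keeper_hinge","lip_mouth","stand","label_holder","label_centre","label_face","parts_tray","tape_measure","pipe_3","white_bottle"):
        f=spotter.landmark_of(n,t)
        for q in f[:3]:
            u,v=q["centre"]; 
            ok=0<=u<639 and 0<=v<479
            print(t,round(q["p"],2),np.round(q["centre"]),np.round(w(c,u,v),3) if ok else '')
E
```

```text
pics
{'time': 0.0, 'joint_pos': array([ 1.67167615e+00,  4.08211156e-02,  8.38135711e-02, -4.88049278e-04,
       -1.61548578e+00, -3.33718736e-01]), 'joint_velocities': array([ 1.31448552e-03, -1.11182281e-03,  1.13813721e-03, -8.26193505e-05,
       -1.42946202e-03,  5.02674706e-04]), 'joint_torque': array([ 1.10154950e-03, -3.68194091e+01,  3.47413516e+01,  6.93238333e+00,
       -5.48708107e-03,  3.43741897e-05]), 'tcp_pos': array([0.13832299, 0.58381869, 0.40367005]), 'ee_rot': array([ 1.94757399e+00, -2.46337964e+00,  1.83408853e-03]), 'wrist_force': array([-0.22140619, -0.38196548,  1.03476744]), 'wrist_torque': array([ 0.02698349, -0.02474734, -0.00791079]), 'finger_gap': 0.0851560811616154}
scene [[0.783, -0.28, 0.556, -0.347], [-0.622, -0.341, 0.705, -0.964], [-0.007, -0.898, -0.441, 0.699], [0.0, 0.0, 0.0, 1.0]] 473.4602987624382
rack 0.77 [340. 234.] [0.548 0.102 0.032]
rack 0.42 [306. 206.] [0.637 0.408 0.013]
rack 0.26 [395. 258.] [ 0.521 -0.169  0.069]
keeper_knob 0.64 [307. 227.] [0.448 0.145 0.073]
keeper_hinge 0.62 [322. 217.] [0.559 0.212 0.053]
lip_mouth 0.63 [324
[... 1307 characters left out ...]
4 [476. 348.] [ 0.213 -0.279  0.118]
label_holder 0.89 [409. 212.] [ 0.528 -0.149  0.093]
label_holder 0.7 [458. 204.] [ 0.548 -0.273  0.05 ]
label_centre 0.94 [463. 197.] [ 0.559 -0.277  0.082]
label_centre 0.67 [415. 211.] [ 0.53  -0.161  0.095]
label_centre 0.64 [484. 350.] [ 0.208 -0.298  0.116]
label_face 0.65 [487. 344.] [ 0.217 -0.318  0.074]
label_face 0.65 [467. 199.] [ 0.555 -0.286  0.083]
label_face 0.6 [412. 215.] [ 0.52  -0.154  0.096]
parts_tray 0.79 [289. 197.] [0.585 0.135 0.014]
tape_measure 0.87 [482. 242.] [ 0.454 -0.322  0.064]
tape_measure 0.31 [414. 216.] [ 0.519 -0.159  0.09 ]
pipe_3 0.56 [175. 180.] [0.629 0.406 0.055]
white_bottle 0.61 [184. 209.] [0.556 0.385 0.058]
```

View pics/top1.png

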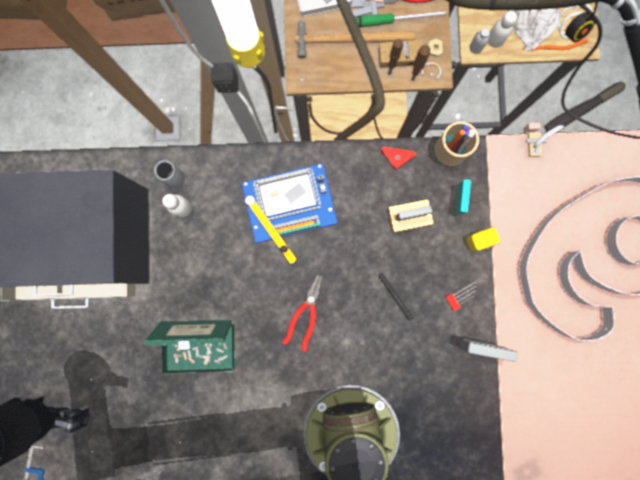

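View pics/scene1.png

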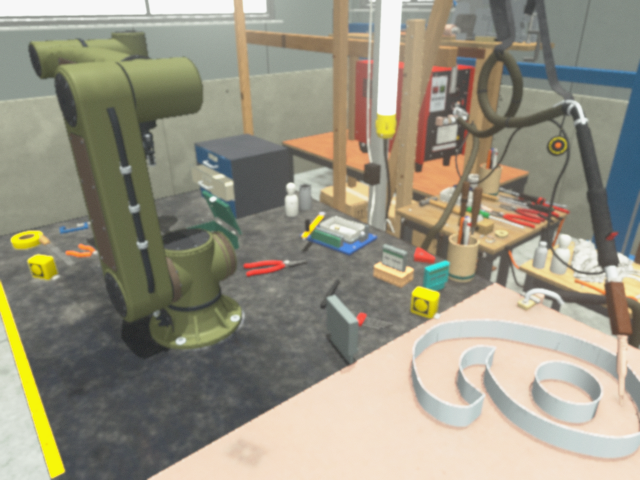

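Look-alikes for the label holder are the grey one in the wooden stand at top (411,213), the turquoise one at (465,197) and the larger grey one at (490,350). I choose the one in the stand. Next I'll measure and check it in a crop.

```bash
python3 - <<'E'
from h import *
np.set_printoptions(precision=4,suppress=True)
c=imaging.capture("top"); P,u,v=cloud(c); 
hsv=cv2.cvtColor(c["frame"],cv2.COLOR_RGB2HSV)[v,u].astype(int)
def sel(m): return P[m],u[m],v[m]
roi=lambda a,b,d,e:(u>a)&(u<b)&(v>d)&(v<e)
# blue deck
m=roi(235,345,155,250)&(hsv[:,0]>98)&(hsv[:,0]<125)&(hsv[:,1]>130)
img=np.zeros((480,640),np.uint8); img[v[m],u[m]]=255
Q=np.array([w(c,a,b,0.012)[:2] for a,b in zip(u[m],v[m])])
r=cv2.minAreaRect((Q*1000).astype(np.float32)); print("deck",r,cv2.boxPoints(r).tolist(), len(Q))
for n,mm in dict(green=roi(250,340,205,250)&(hsv[:,0]>40)&(hsv[:,0]<85)&(hsv[:,1]>80),
  yel=roi(240,305,185,270)&(hsv[:,0]>20)&(hsv[:,0]<32)&(hsv[:,1]>150)).items():
    q,a,b=sel(mm); h=dict(green=.045,yel=.058)[n]
    Q=np.array([w(c,x,y,h)[:2] for x,y in zip(a,b)])
    print(n,len(Q),"zmed",np.median(q[:,2]),cv2.minAreaRect((Q*1000).astype(np.float32)),cv2.fitLine(Q.astype(np.float32),cv2.DIST_HUBER,0,.01,.01).ravel())
# knob
for t,h in(("keeper_knob",.078),("keeper_hinge",.048),("rack",0),("lip_mouth",.045),("label_centre",.086),("stand",0)):
    for q in spotter.landmark_of("top",t)[:2]: print(t,round(q["p"],2),q["centre"],w(c,*q["centre"],h))
# stand + holder
mm=roi(385,437,195,235)&(P[:,2]>.02); q,a,b=sel(mm)
Q=q[(q[:,2]>.025)&(q[:,2]<.045)]; print("stand",cv2.minAreaRect((Q[:,:2]*1000).astype(np.float32)))
Q=q[q[:,2]>.07]; print("holder",len(Q),Q[:,2].max(),cv2.minAreaRect((Q[:,:2]*1000).astype(np.float32)))
# box height
mb=roi(0,155,165,320); q=P[mb&(P[:,2]>.05)]; print("box",q.min(0),q.max(0))
cv2.imwrite("pics/crop1.png",cv2.resize(c["frame"][150:290,230:450,::-1],None,fx=3.6,fy=3.6,interpolation=cv2.INTER_CUBIC))
E
```

```text
deck ((570.9164428710938, 135.41036987304688), (154.1361541748047, 208.5050811767578), 11.818397521972656) [[474.1300964355469, 221.66860961914062], [516.8340454101562, 17.583465576171875], [667.7027587890625, 49.152130126953125], [624.9988403320312, 253.23727416992188]] 1190
green 86 zmed 0.04318062659788113 ((501.42626953125, 109.95370483398438), (7.034172058105469, 94.96626281738281), 13.461647987365723) [ 0.2117 -0.9773  0.5024  0.1073]
yel 469 zmed 0.057481150716869545 ((509.8864440917969, 145.47190856933594), (167.80523681640625, 82.22543334960938), 32.484580993652344) [0.8267 0.5626 0.4985 0.1766]
keeper_knob 0.97 [282.2, 248.9] [0.4517 0.1497 0.078 ]
keeper_hinge 0.57 [249.8, 203.0] [0.5678 0.2278 0.048 ]
keeper_hinge 0.31 [410.6, 215.8] [ 0.5238 -0.1592  0.048 ]
rack 0.82 [288.8, 202.2] [0.5743 0.1364 0.    ]
rack 0.61 [405.0, 220.6] [ 0.5183 -0.1527  0.    ]
lip_mouth 0.57 [284.3, 251.5] [0.4476 0.1475 0.045 ]
label_centre 0.98 [464.3, 197.1] [ 0.5587 -0.2797  0.086 ]
label_centre 0.71 [414.0, 210.9] [ 0.5302 -0.1613  0.086 ]
stand ((527.6273193359375, -162.74652099609375), (60.44149398803711, 96.66289520263672), 9.48825740814209)
holder 264 0.09938842909436474 ((526.9390258789062, -162.41778564453125), (17.292770385742188, 76.02653503417969), 9.13372802734375)
box [0.3307 0.486  0.05  ] [0.622  0.7842 0.2342]
```

View pics/crop1.png

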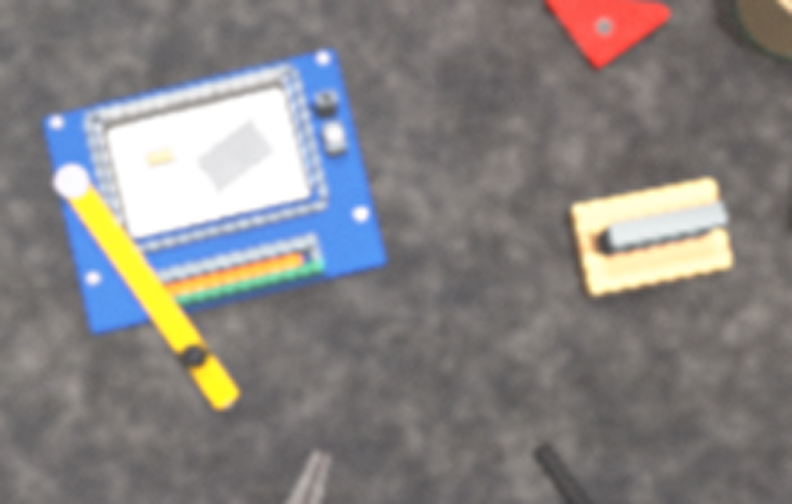

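The crop confirms the choice: the small grey holder in the wooden stand at crop (665,228). The knob is at (193,355), the hinge at (72,182), and the rack is yawed about 12°. First I'll go above the knob.

```bash
cat >> h.py <<'E'
RO=np.array([.5709,.1354]); YAW=.2094
def rk(x,y): c,s=np.cos(YAW),np.sin(YAW); return RO+np.array([c*x-s*y,s*x+c*y])
def go(g,head,p0=None):
    """grasp point g (world), heading (rad) of tool x -> row [cm,cm,cm,rad]; from pose p0=(pos,rotvec) or measured"""
    s=ctrl.sense(); pos,rv=p0 or (s["tcp_pos"],s["ee_rot"]); M=R.from_rotvec(rv).as_matrix()
    d=M.T@(np.array(g)-(pos+M[:,2]*.155))*100; h=np.arctan2(M[1,0],M[0,0])
    return np.round(np.r_[d,-((head-h+np.pi)%(2*np.pi)-np.pi)],3)
def st():
    s=ctrl.sense(); M=R.from_rotvec(s["ee_rot"]).as_matrix()
    print("t",round(s["time"],2),"grasp",np.round(s["tcp_pos"]+M[:,2]*.155,4),"z",np.round(M[:,2],4),"head",round(np.degrees(np.arctan2(M[1,0],M[0,0])),1),"q",np.round(s["joint_pos"],2),"F",np.round(s["wrist_force"],1),"gap",round(s["finger_gap"],4))
E
python3 - <<'E'
from h import *
st(); print(rk(.020,.089),rk(-.063,0)); print(go([.4511,.1467,.17],np.radians(123.5)))
E
```

```text
t 1.65 grasp [0.1384 0.5838 0.2497] z [ 0.e+00 -1.e-04 -1.e+00] head -103.3 q [ 1.67  0.04  0.08  0.   -1.62 -0.33] F [-0.7 -0.3  0.3] gap 0.0853
[0.57196242 0.22661333] [0.50927618 0.122304  ]
[ 35.318 -40.51    7.971   2.324]
```

>>> {"op": "step_arm", "data": {"plan": [[[5, -6, 1, 0.18, 8.5], [10, -11.5, 2, 0.36, 8.5], [15, -17, 3, 0.54, 8.5], [20, -23, 4, 0.72, 8.5], [25, -28.5, 5, 0.9, 8.5], [30, -34, 6, 1.08, 8.5], [35.3, -40.5, 8, 1.26, 8.5], [35.3, -40.5, 8, 1.44, 8.5]]]}}

```text
time: 2.65
tcp_pos: [0.4266, 0.1795, 0.3329]
ee_rot: [0.169, 3.136, 0.002]
wrist_force: [1.1, 0.8, 0.1]
finger_gap: 0.0849
```

```bash
python3 - <<'E'
from h import *
st(); print(go([.4511,.1467,.13],np.radians(123.5)))
E
```

```text
t 2.65 grasp [0.4268 0.1796 0.1779] z [ 0.0012  0.0011 -1.    ] head 173.8 q [ 0.84 -0.34 -0.38  0.   -1.52 -0.94] F [1.1 0.8 0.1] gap 0.0849
[-2.769 -3.02   4.787  0.879]
```

>>> {"op": "step_arm", "data": {"plan": [[[-1, -1, 1, 0.18, 8.5], [-2, -2, 2, 0.36, 8.5], [-2.77, -3.02, 3, 0.54, 8.5], [-2.77, -3.02, 3, 0.72, 8.5], [-2.77, -3.02, 3, 0.88, 8.5], [-2.77, -3.02, 3, 0.88, 8.5]]]}}

```text
time: 3.4
tcp_pos: [0.4504, 0.1484, 0.3028]
ee_rot: [1.479, 2.771, 0.0]
wrist_force: [0.1, 0.0, 0.2]
finger_gap: 0.0853
```

```bash
python3 - <<'E'
from h import *
st(); print(go([.4511,.1467,.086],np.radians(123.5)))
c=imaging.capture("scene"); save(c,"s2.png"); print([ (q["p"],q["centre"],w(c,*q["centre"])) for q in spotter.landmark_of("scene","keeper_knob")])
cv2.imwrite("pics/crop2.png",cv2.resize(c["frame"][130:290,210:410,::-1],None,fx=3.5,fy=3.5,interpolation=cv2.INTER_CUBIC))
E
```

```text
t 3.4 grasp [0.4504 0.1484 0.1478] z [ 2.e-04  0.e+00 -1.e+00] head 123.8 q [ 0.75 -0.3  -0.41  0.   -1.46 -1.73] F [0.1 0.  0.2] gap 0.0853
[-1.810e-01 -3.900e-02  6.178e+00  5.000e-03]
[]
```

View pics/crop2.png

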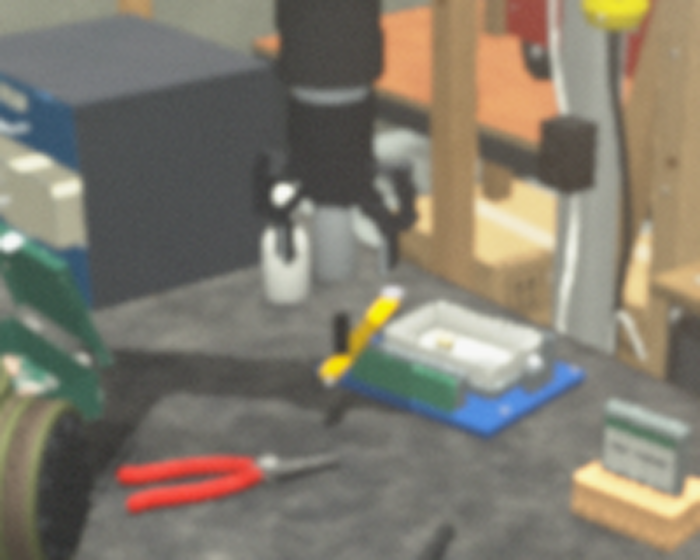

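The knob (crop 342,332) is straight below the open fingers. I'll go down and grip it.

>>> {"op": "step_arm", "data": {"plan": [[[-0.2, 0, 3, 0, 8.5], [-0.2, 0, 6, 0, 8.5], [-0.2, 0, 6.1, 0, 5], [-0.2, 0, 6.1, 0, 3], [-0.2, 0, 6.1, 0, 1.2], [-0.2, 0, 6.1, 0, 1.2], [-0.2, 0, 6.1, 0, 1.2], [-0.2, 0, 6.1, 0, 1.2]]], "force": 25}}

```text
time: 4.5
tcp_pos: [0.4518, 0.1469, 0.2428]
ee_rot: [1.48, 2.77, 0.002]
wrist_force: [-0.9, 0.3, 5.9]
finger_gap: 0.0154
```

```bash
python3 - <<'E'
from h import *
st()
E
```

```text
t 4.5 grasp [0.452  0.147  0.0878] z [ 1.7e-03  5.0e-04 -1.0e+00] head 123.7 q [ 0.74 -0.27 -0.49  0.   -1.34 -1.72] F [-0.9  0.3  5.9] gap 0.0154
```

```bash
python3 - <<'E'
from h import *
H=np.array([.572,.2266]); s=ctrl.sense(); M=R.from_rotvec(s["ee_rot"]).as_matrix(); g=(s["tcp_pos"]+M[:,2]*.155)[:2]
a0=np.arctan2(*(g-H)[::-1]); r=np.linalg.norm(g-H); print(np.degrees(a0),r)
for d in np.arange(5,70,5):
    a=a0+np.radians(d); p=H+r*np.array([np.cos(a),np.sin(a)]); e=M.T@np.r_[p-g,0]*100; print(d,np.round(e,2),-round(np.radians(d),3))
E
```

```text
-146.4346945863017 0.14396078396805792
5 [-1.25  0.05  0.  ] -0.087
10 [-2.5   0.21  0.  ] -0.175
15 [-3.73  0.48  0.  ] -0.262
20 [-4.93  0.85  0.  ] -0.349
25 [-6.09  1.33  0.01] -0.436
30 [-7.2   1.91  0.01] -0.524
35 [-8.27  2.58  0.01] -0.611
40 [-9.26  3.34  0.01] -0.698
45 [-1.019e+01  4.180e+00  1.000e-02] -0.785
50 [-1.104e+01  5.110e+00  1.000e-02] -0.873
55 [-11.81   6.1    0.02] -0.96
60 [-12.49   7.16   0.02] -1.047
65 [-13.07   8.27   0.02] -1.134
```

>>> {"op": "step_arm", "data": {"plan": [[[-1.25, 0.05, -0.1, -0.087, 1.2], [-2.5, 0.21, -0.1, -0.175, 1.2], [-3.73, 0.48, -0.1, -0.262, 1.2], [-4.93, 0.85, -0.1, -0.349, 1.2], [-6.09, 1.33, -0.1, -0.436, 1.2], [-7.2, 1.91, -0.1, -0.524, 1.2], [-8.27, 2.58, -0.1, -0.611, 1.2], [-9.26, 3.34, -0.1, -0.698, 1.2]]]}}

```text
time: 5.5
tcp_pos: [0.5312, 0.0882, 0.2429]
ee_rot: [0.44, 3.11, 0.001]
wrist_force: [0.8, 1.7, 3.5]
finger_gap: 0.0152
```

```bash
python3 - <<'E'
from h import *
st()
H=np.array([.572,.2266]); s=ctrl.sense(); M=R.from_rotvec(s["ee_rot"]).as_matrix(); g=(s["tcp_pos"]+M[:,2]*.155)[:2]
a0=np.arctan2(*(g-H)[::-1]); r=.144; print(np.degrees(a0),np.linalg.norm(g-H))
for a in np.radians([-101,-96,-91,-86,-81,-78,-77.3]):
    p=H+r*np.array([np.cos(a),np.sin(a)]); e=M.T@np.r_[p-g,0]*100; print(np.degrees(a),np.round(e,2),-round(a-a0,3))
E
```

```text
t 5.5 grasp [0.5313 0.0883 0.0879] z [ 7.e-04  3.e-04 -1.e+00] head 163.9 q [ 0.54 -0.08 -0.33  0.   -1.32 -0.82] F [0.8 1.7 3.5] gap 0.0152
-106.3884752771233 0.14416680081281805
-101.0 [-1.35  0.07  0.  ] -0.094
-96.00000000000001 [-2.6   0.24  0.  ] -0.181
-91.0 [-3.82  0.51  0.  ] -0.269
-86.0 [-5.02  0.89  0.  ] -0.356
-81.0 [-6.18  1.38  0.  ] -0.443
-78.0 [-6.85  1.72  0.  ] -0.495
-77.3 [-7.01  1.8   0.  ] -0.508
```

>>> {"op": "step_arm", "data": {"plan": [[[-1.35, 0.07, 0, -0.094, 1.2], [-2.6, 0.24, 0, -0.181, 1.2], [-3.82, 0.51, 0, -0.269, 1.2], [-5.02, 0.89, 0, -0.356, 1.2], [-6.18, 1.38, 0, -0.443, 1.2], [-6.6, 1.6, 0, -0.475, 1.2], [-6.85, 1.72, 0, -0.495, 1.2], [-7.01, 1.8, 0, -0.508, 1.2]]]}}

```text
time: 6.5
tcp_pos: [0.6026, 0.0856, 0.2428]
ee_rot: [0.351, -3.12, 0.002]
wrist_force: [-7.4, -3.0, 7.0]
finger_gap: 0.0149
```

```bash
python3 - <<'E'
from h import *
st(); s=ctrl.sense(); M=R.from_rotvec(s["ee_rot"]).as_matrix(); g=(s["tcp_pos"]+M[:,2]*.155)[:2]-[.572,.2266]
print(np.degrees(np.arctan2(g[1],g[0])),np.linalg.norm(g))
E
```

```text
t 6.5 grasp [0.6023 0.0854 0.0878] z [-0.0019 -0.0012 -1.    ] head -167.2 q [ 0.47  0.11 -0.14  0.   -1.32 -0.25] F [-7.4 -3.   7. ] gap 0.0149
-77.89064872766876 0.14440518316564996
```

>>> {"op": "step_arm", "data": {"plan": [[[-0.15, 0, 0, 0, 1.2], [-0.3, 0, 0, 0, 1.2], [-0.3, 0, 0, 0, 1.2]]]}}

```text
time: 6.88
tcp_pos: [0.6038, 0.0858, 0.2426]
ee_rot: [0.349, -3.114, 0.003]
wrist_force: [-15.9, -3.9, 11.1]
finger_gap: 0.0152
```

```bash
python3 - <<'E'
from h import *
st(); s=ctrl.sense(); M=R.from_rotvec(s["ee_rot"]).as_matrix(); g=(s["tcp_pos"]+M[:,2]*.155)[:2]-[.572,.2266]
print(np.degrees(np.arctan2(g[1],g[0])),np.linalg.norm(g))
E
```

```text
t 6.88 grasp [0.6026 0.0854 0.0877] z [-0.0079 -0.0029 -1.    ] head -167.2 q [ 0.47  0.11 -0.14 -0.   -1.33 -0.25] F [-15.9  -3.9  11.1] gap 0.0152
-77.78161832082483 0.1444835661676804
```

The bar is against its hard stop: the force rises with no motion. I'll release, lift, and check while moving toward the holder.

>>> {"op": "step_arm", "data": {"plan": [[[0.3, 0, 0, 0, 1.2], [0.3, 0, 0, 0, 5], [0.3, 0, 0, 0, 8.5], [0.3, 0, 0, 0, 8.5], [0.3, 0, 0, 0, 8.5], [0.3, 0, -4, 0, 8.5], [0.3, 0, -8, 0, 8.5], [0.3, 0, -11, 0, 8.5]]]}}

```text
time: 7.88
tcp_pos: [0.6031, 0.086, 0.3548]
ee_rot: [-0.351, 3.12, 0.0]
wrist_force: [-0.2, -0.8, 0.8]
finger_gap: 0.0852
```

```bash
python3 - <<'E'
from h import *
st(); print(go([.527,-.1625,.17],np.radians(-170.7)))
E
```

```text
t 7.88 grasp [0.6034 0.086  0.1998] z [ 1.7e-03  4.0e-04 -1.0e+00] head -167.2 q [ 0.47  0.06  0.02  0.   -1.52 -0.25] F [-0.2 -0.8  0.8] gap 0.0852
[ 12.97  -22.537   2.953   0.062]
```

>>> {"op": "step_arm", "data": {"plan": [[[3, -5.2, 0.5, 0.06, 8.5], [6, -10.5, 1, 0.06, 8.5], [9, -15.7, 2, 0.06, 8.5], [12, -21, 3, 0.06, 8.5], [13, -22.5, 3, 0.06, 8.5], [13, -22.5, 3, 0.06, 8.5]]]}}

```text
time: 8.62
tcp_pos: [0.526, -0.1632, 0.3229]
ee_rot: [-0.254, 3.131, -0.0]
wrist_force: [0.2, 0.4, 0.3]
finger_gap: 0.085
```

```bash
python3 - <<'E'
from h import *
np.set_printoptions(precision=4,suppress=True)
st(); print(go([.527,-.1625,.066],np.radians(-170.7)))
c=imaging.capture("top"); P,u,v=cloud(c); hsv=cv2.cvtColor(c["frame"],cv2.COLOR_RGB2HSV)[v,u].astype(int)
m=(u>235)&(u<345)&(v>155)&(v<270)&(hsv[:,0]>20)&(hsv[:,0]<32)&(hsv[:,1]>150)
Q=np.array([w(c,x,y,.058)[:2] for x,y in zip(u[m],v[m])]).astype(np.float32); l=cv2.fitLine(Q,cv2.DIST_HUBER,0,.01,.01).ravel(); print("bar",l,np.degrees(np.arctan2(l[1],l[0])))
m=(u>250)&(u<345)&(v>205)&(v<250)&(hsv[:,0]>40)&(hsv[:,0]<85)&(hsv[:,1]>80)
Q=np.array([w(c,x,y,.045)[:2] for x,y in zip(u[m],v[m])]).astype(np.float32); l=cv2.fitLine(Q,cv2.DIST_HUBER,0,.01,.01).ravel(); r=cv2.minAreaRect(Q*1000);print("green",l,np.degrees(np.arctan2(l[1],l[0])),r)
m=(u>250)&(u<345)&(v>205)&(v<250)&(hsv[:,0]>5)&(hsv[:,0]<17)&(hsv[:,1]>150)
Q=np.array([w(c,x,y,.031)[:2] for x,y in zip(u[m],v[m])]).astype(np.float32); print("orange",len(Q),cv2.minAreaRect(Q*1000))
print("rack -> expected lip centre",rk(-.0715,0),"mouth",rk(-.063,0))
A=c["frame"][155:255,230:350,::-1]; B=c["frame"][170:270,370:490,::-1]
cv2.imwrite("pics/crop3.png",cv2.resize(np.hstack([A,B]),None,fx=3.3,fy=3.3,interpolation=cv2.INTER_CUBIC))
E
```

```text
t 8.62 grasp [ 0.526  -0.1632  0.1679] z [ 0.0004 -0.0001 -1.    ] head -170.7 q [ 0.06 -0.09 -0.19  0.   -1.47  0.1 ] F [0.2 0.4 0.3] gap 0.085
[-0.106  0.057 10.191 -0.   ]
bar [ 0.2027 -0.9792  0.5855  0.1575] -78.3037
green [ 0.178  -0.984   0.4957  0.1387] -79.74753 ((496.0291442871094, 135.87039184570312), (6.618690013885498, 81.97940826416016), 9.136311531066895)
orange 71 ((508.78497314453125, 131.36947631835938), (6.562432765960693, 72.35491943359375), 12.235542297363281)
rack -> expected lip centre [0.501  0.1205] mouth [0.5093 0.1223]
```

View pics/crop3.png

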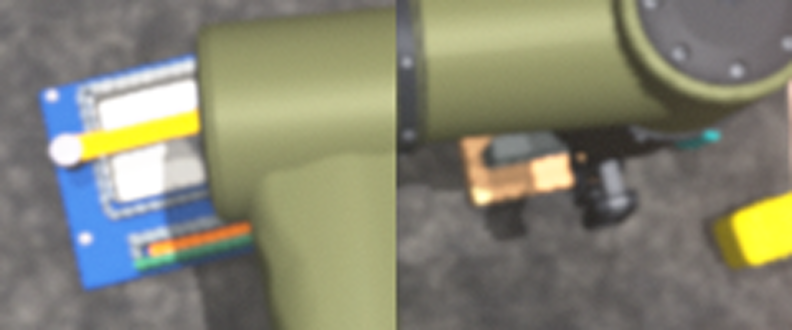

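The bar is shut: it lies at −78.3°, along the rack's y. The crop shows it across the tray from (65,150) to (200,125). The gripper is over the holder, so I'll descend and grip.

>>> {"op": "step_arm", "data": {"plan": [[[-0.1, 0.06, 5, 0, 8.5], [-0.1, 0.06, 9, 0, 8.5], [-0.1, 0.06, 10.2, 0, 8.5], [-0.1, 0.06, 10.2, 0, 5], [-0.1, 0.06, 10.2, 0, 2.5], [-0.1, 0.06, 10.2, 0, 1.2], [-0.1, 0.06, 10.2, 0, 1.2], [-0.1, 0.06, 10.2, 0, 1.2]]], "force": 60}}

```text
time: 9.68
tcp_pos: [0.5275, -0.1616, 0.2219]
ee_rot: [-0.257, 3.129, -0.001]
wrist_force: [-0.7, 0.5, 4.5]
finger_gap: 0.0152
```

```bash
python3 - <<'E'
from h import *
st()
E
```

```text
t 9.68 grasp [ 0.5278 -0.1616  0.0669] z [ 1.9e-03 -4.0e-04 -1.0e+00] head -170.6 q [ 0.07 -0.03 -0.32  0.   -1.28  0.1 ] F [-0.7  0.5  4.5] gap 0.0152
```

>>> {"op": "step_arm", "data": {"plan": [[[0, 0, -1.5, 0, 1.2], [0, 0, -3, 0, 1.2], [0, 0, -5, 0, 1.2], [0, 0, -7.5, 0, 1.2], [0, 0, -9, 0, 1.2], [0, 0, -9, 0, 1.2]]]}}

```text
time: 10.42
tcp_pos: [0.5274, -0.1615, 0.3122]
ee_rot: [-0.257, 3.128, -0.0]
wrist_force: [1.0, 0.2, -1.1]
finger_gap: 0.0157
```

```bash
python3 - <<'E'
from h import *
st(); m=rk(-.063,0); print(m,go([.5098,.1223,.15],np.radians(-168)))
c=imaging.capture("scene"); cv2.imwrite("pics/crop4.png",cv2.resize(c["frame"][130:310,290:490,::-1],None,fx=3.2,fy=3.2,interpolation=cv2.INTER_CUBIC))
E
```

```text
t 10.43 grasp [ 0.5278 -0.1615  0.1572] z [ 2.6e-03 -1.0e-04 -1.0e+00] head -170.6 q [ 0.07 -0.08 -0.2   0.   -1.45  0.1 ] F [ 1.   0.2 -1.1] gap 0.0157
[0.50927618 0.122304  ] [-2.859 28.295  0.714 -0.045]
```

View pics/crop4.png

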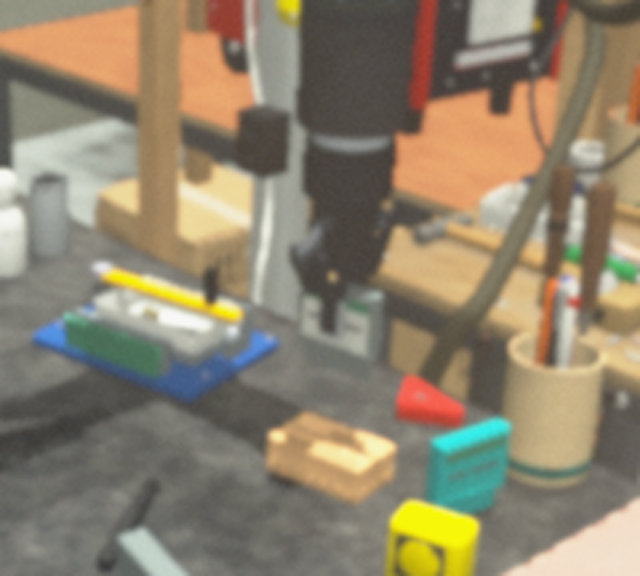

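The holder hangs in the gripper (crop 342,325), card towards the robot. The bar is shut and the stand empty. Next I'll go above the lip.

>>> {"op": "step_arm", "data": {"plan": [[[-0.5, 5, 0, -0.02, 1.2], [-1, 10.5, 0, -0.045, 1.2], [-1.6, 16, 0, -0.045, 1.2], [-2.2, 21.5, 0, -0.045, 1.2], [-2.7, 26.5, 0, -0.045, 1.2], [-2.86, 28.3, 0, -0.045, 1.2], [-2.86, 28.3, 1.5, -0.045, 1.2], [-2.86, 28.3, 3, -0.045, 1.2]]]}}

```text
time: 11.48
tcp_pos: [0.509, 0.1216, 0.2788]
ee_rot: [0.326, -3.123, 0.001]
wrist_force: [-0.7, 0.2, -1.5]
finger_gap: 0.0154
```

```bash
python3 - <<'E'
from h import *
np.set_printoptions(precision=4,suppress=True)
st(); print(go([.5098,.1223,.105],np.radians(-168)))
c=imaging.capture("top"); cs=imaging.capture("scene")
A=cv2.resize(c["frame"][150:270,230:350,::-1],(390,390),interpolation=cv2.INTER_CUBIC)
B=cv2.resize(cs["frame"][170:270,280:380,::-1],(390,390),interpolation=cv2.INTER_CUBIC)
cv2.imwrite("pics/crop5.png",np.hstack([A,B]))
E
```

```text
t 11.47 grasp [0.5088 0.1215 0.1238] z [-0.0015 -0.0007 -1.    ] head -168.1 q [ 0.62 -0.14 -0.32 -0.   -1.39 -0.41] F [-0.7  0.2 -1.5] gap 0.0154
[-0.122  0.062  1.88  -0.001]
```

View pics/crop5.png

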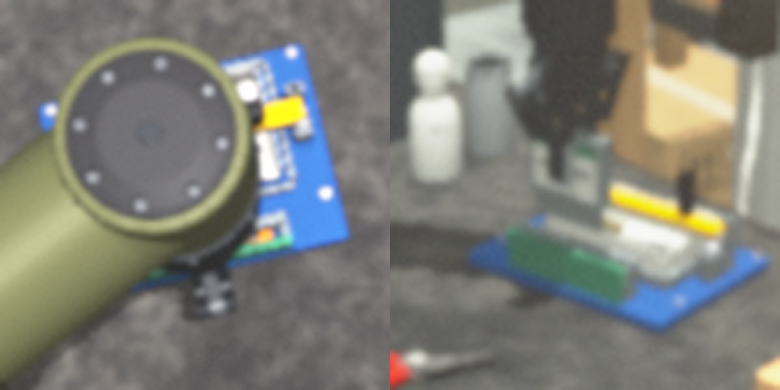

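```bash
python3 - <<'E'
from h import *
np.set_printoptions(precision=4,suppress=True)
c=imaging.capture("scene"); P,u,v=cloud(c); st()
hsv=cv2.cvtColor(c["frame"],cv2.COLOR_RGB2HSV)[v,u].astype(int)
s=ctrl.sense(); g=s["tcp_pos"][:2]
C,S=np.cos(YAW),np.sin(YAW); d=P[:,:2]-rk(-.063,0); X=C*d[:,0]+S*d[:,1]; Y=-S*d[:,0]+C*d[:,1]
for n,m in dict(lip=(X>-.03)&(X<.0)&(abs(Y)<.05)&(P[:,2]>.018)&(P[:,2]<.040)&(hsv[:,0]>40)&(hsv[:,0]<95)&(hsv[:,1]>60),
  card=(X>-.025)&(X<.012)&(abs(Y)<.034)&(P[:,2]>.097)&(P[:,2]<.15)).items():
    x,y=X[m],Y[m]; a=np.polyfit(y,x,1); k=abs(x-np.median(x))<.006; print(n,m.sum(),"med",np.median(x),"std",x[k].std(),"fit",np.polyfit(y[k],x[k],1), "yrange",np.percentile(y,[1,99]), "z",np.percentile(P[m,2],[2,98]))
dd=g-rk(-.063,0); print("tcp rel mouth",C*dd[0]+S*dd[1],-S*dd[0]+C*dd[1])
E
```

```text
t 11.62 grasp [0.5085 0.1209 0.1239] z [-0.0027 -0.0018 -1.    ] head -168.1 q [ 0.62 -0.14 -0.32 -0.   -1.4  -0.41] F [-0.4 -0.1 -1.9] gap 0.0157
lip 144 med -0.013520588979206678 std 0.00230134991415363 fit [ 0.0146 -0.0132] yrange [-0.0484  0.0481] z [0.0182 0.0396]
card 225 med -0.011961190912240164 std 0.0025005606549840555 fit [-0.0121 -0.0119] yrange [-0.0333  0.0324] z [0.0976 0.1497]
tcp rel mouth -0.0005413521740095145 -0.0010350458958121923
```

```bash
python3 - <<'E'
from h import *
np.set_printoptions(precision=4,suppress=True)
C,S=np.cos(YAW),np.sin(YAW); acc={}
for i in range(4):
  c=imaging.capture("scene"); P,u,v=cloud(c)
  hsv=cv2.cvtColor(c["frame"],cv2.COLOR_RGB2HSV)[v,u].astype(int)
  d=P[:,:2]-rk(-.063,0); X=C*d[:,0]+S*d[:,1]; Y=-S*d[:,0]+C*d[:,1]
  for n,m in dict(lip=(X>-.03)&(X<.0)&(abs(Y)<.05)&(P[:,2]>.018)&(P[:,2]<.040)&(hsv[:,0]>40)&(hsv[:,0]<95)&(hsv[:,1]>60),
   cardL=(abs(X+.01)<.02)&(Y>.016)&(Y<.033)&(P[:,2]>.098)&(P[:,2]<.148),
   cardR=(abs(X+.01)<.02)&(Y<-.020)&(Y>-.033)&(P[:,2]>.098)&(P[:,2]<.148),
   cardB=(abs(X+.01)<.02)&(abs(Y)<.033)&(P[:,2]>.097)&(P[:,2]<.104)).items(): acc.setdefault(n,[]).append(X[m])
for n,x in acc.items(): x=np.concatenate(x); print(n,len(x),np.median(x),np.percentile(x,[10,25,75,90]))
st()
E
```

```text
lip 570 -0.01288667420771864 [-0.0159 -0.0144 -0.0114 -0.01  ]
cardL 159 -0.010430209321162197 [-0.013  -0.0119 -0.0089 -0.0076]
cardR 202 -0.010019968204311325 [-0.0132 -0.0117 -0.0084 -0.0073]
cardB 135 -0.010261450840035595 [-0.013  -0.0119 -0.0086 -0.0075]
t 11.82 grasp [0.5095 0.1219 0.1263] z [ 0.001   0.0002 -1.    ] head -168.1 q [ 0.62 -0.15 -0.32  0.   -1.4  -0.41] F [-0.2  0.3 -0.8] gap 0.0157
```

>>> {"op": "step_arm", "data": {"plan": [[[-0.1, 0.05, 1, 0, 1.2], [-0.1, 0.05, 2, 0, 1.2], [-0.1, 0.05, 2.6, 0, 1.2], [-0.1, 0.05, 3.0, 0, 1.2], [-0.1, 0.05, 3.4, 0, 1.2], [-0.1, 0.05, 3.4, 0, 1.2]]], "force": 90}}

```text
time: 12.58
tcp_pos: [0.51, 0.1231, 0.2464]
ee_rot: [0.328, -3.124, 0.0]
wrist_force: [0.1, -0.3, -1.0]
finger_gap: 0.0153
```

```bash
python3 - <<'E'
from h import *
st()
E
```

```text
t 12.57 grasp [0.5099 0.123  0.0914] z [-3.e-04 -3.e-04 -1.e+00] head -168.0 q [ 0.62 -0.12 -0.36  0.   -1.33 -0.41] F [ 0.1 -0.3 -1. ] gap 0.0153
```

The tongue is in the channel with no contact force. Pressing on slowly.

>>> {"op": "step_arm", "data": {"plan": [[[0, 0, 0.4, 0, 1.2], [0, 0, 0.7, 0, 1.2], [0, 0, 1.0, 0, 1.2], [0, 0, 1.2, 0, 1.2], [0, 0, 1.4, 0, 1.2], [0, 0, 1.4, 0, 1.2]]]}}

```text
time: 13.32
tcp_pos: [0.5101, 0.1231, 0.2332]
ee_rot: [-0.328, 3.124, -0.0]
wrist_force: [-2.6, -0.0, 5.5]
finger_gap: 0.0153
```

```bash
python3 - <<'E'
from h import *
st()
E
```

```text
t 13.32 grasp [0.5102 0.1231 0.0782] z [ 6.e-04 -0.e+00 -1.e+00] head -168.0 q [ 0.62 -0.11 -0.38  0.   -1.3  -0.41] F [-2.6 -0.   5.5] gap 0.0153
```

>>> {"op": "step_arm", "data": {"plan": [[[0, 0, 0.1, 0, 1.2], [0, 0, 0.2, 0, 1.2], [0, 0, 0.3, 0, 1.2], [0, 0, 0.4, 0, 1.2], [0, 0, 0.4, 0, 1.2]]]}}

```text
time: 13.95
tcp_pos: [0.5103, 0.1232, 0.2329]
ee_rot: [-0.329, 3.121, -0.001]
wrist_force: [-11.7, -1.2, 22.5]
finger_gap: 0.015
```

```bash
python3 - <<'E'
from h import *
st()
E
```

```text
t 13.95 grasp [0.5108 0.1231 0.0779] z [ 3.e-03 -1.e-04 -1.e+00] head -168.0 q [ 0.62 -0.11 -0.38  0.   -1.3  -0.41] F [-11.7  -1.2  22.5] gap 0.015
```

Motion stopped at grasp z 0.0779. The grip sits 2.9 mm above label_centre, so that is exactly home (0.075). I'll ease the side load slightly and verify.

>>> {"op": "step_arm", "data": {"plan": [[[0.05, 0, 0, 0, 1.2], [0.1, 0, -0.05, 0, 1.2], [0.1, 0, -0.05, 0, 1.2], [0.1, 0, -0.05, 0, 1.2]]]}}

```text
time: 14.45
tcp_pos: [0.5099, 0.123, 0.2329]
ee_rot: [-0.328, 3.119, 0.0]
wrist_force: [-6.0, 0.7, 16.8]
finger_gap: 0.0149
```

```bash
python3 - <<'E'
from h import *
np.set_printoptions(precision=4,suppress=True)
st(); C,S=np.cos(YAW),np.sin(YAW)
c=imaging.capture("scene"); P,u,v=cloud(c); st()
d=P[:,:2]-rk(-.063,0); X=C*d[:,0]+S*d[:,1]; Y=-S*d[:,0]+C*d[:,1]
m=(abs(X+.008)<.014)&(P[:,2]>.06)&(P[:,2]<.125)&(abs(Y)<.06)
for a,b in((-.035,-.02),(.02,.035)):
    k=m&(Y>a)&(Y<b); print("top of holder z",np.percentile(P[k,2],[50,95,98]),k.sum())
k=m&(P[:,2]<.085); print("y extent",np.percentile(Y[k],[1,99]),"x",np.median(X[k]))
cv2.imwrite("pics/crop6.png",cv2.resize(c["frame"][180:270,280:400,::-1],None,fx=6,fy=6,interpolation=cv2.INTER_CUBIC))
E
```

```text
t 14.45 grasp [0.5107 0.1231 0.0779] z [ 0.005   0.0006 -1.    ] head -168.0 q [ 0.62 -0.12 -0.38  0.   -1.3  -0.41] F [-6.   0.7 16.8] gap 0.0149
t 14.5 grasp [0.5107 0.1231 0.0779] z [ 0.005   0.0006 -1.    ] head -168.0 q [ 0.62 -0.12 -0.38  0.   -1.3  -0.41] F [-5.   0.3 17.4] gap 0.0151
top of holder z [0.0833 0.1056 0.1071] 70
top of holder z [0.0758 0.0884 0.0888] 27
y extent [-0.0375  0.0392] x -0.008837950333124234
```

View pics/crop6.png

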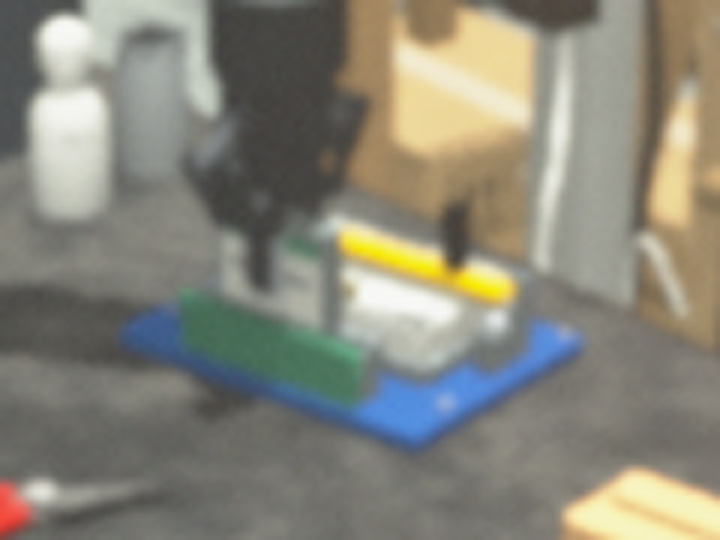

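The holder sits on the lip, centred, with the card outwards and its top at about 0.106 m (0.105 expected). Contact is hard: z did not change between 17 N and 22 N. The bar is shut across the tray. Handing in.

```bash
python3 - <<'E'
from h import *
st(); print(ticket.close_job())
E
```

```text
t 14.5 grasp [0.5107 0.1231 0.0779] z [ 5.e-03  6.e-04 -1.e+00] head -168.0 q [ 0.62 -0.12 -0.38  0.   -1.3  -0.41] F [-5.   0.3 17.4] gap 0.0151
the job is handed in; nothing more can be done
None
```

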